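# Start a measuring run from the photometer's switch boxes

## Task

Start the photometer's measuring run from its loose switch boxes: tip the black power rocker fully on by pressing down its raised half, then press the blue key fully in, and last the green key fully in (keys and rocker stay as you leave them). Only press with the fingertips: do not lift any of the boxes or push them out of place, keep to that order, and leave the red key and all the other things on the bench alone.

Things in the scene. Friction and masses are not known exactly. Their poses are not given: they have to be found in the camera images.
- box_power: loose desk switch box, 62x62 mm, 34 mm tall, light upper and grey lower half, about 0.45 kg, standing on rubber feet on the bench, turned at most 30 degrees; origin at the centre of its underside, z up, +x toward its far side (away from the robot), where a little black stub aerial stands. Its top face carries the black power rocker
- box_blue: loose desk switch box, 62x62 mm, 34 mm tall, light upper and grey lower half, about 0.45 kg, standing on rubber feet on the bench, turned at most 30 degrees; origin at the centre of its underside, z up, +x toward its far side (away from the robot), where a little black stub aerial stands. Its top face carries a blue key
- box_green: loose desk switch box, 62x62 mm, 34 mm tall, light upper and grey lower half, about 0.45 kg, standing on rubber feet on the bench, turned at most 30 degrees; origin at the centre of its underside, z up, +x toward its far side (away from the robot), where a little black stub aerial stands. Its top face carries a green key
- box_red: loose desk switch box, 62x62 mm, 34 mm tall, light upper and grey lower half, about 0.45 kg, standing on rubber feet on the bench, turned at most 30 degrees; origin at the centre of its underside, z up, +x toward its far side (away from the robot), where a little black stub aerial stands. Its top face carries a red key
- rocker_raised (a point): point on the upper face of the far half (toward the box's +x, marked with a white dot) of the black power rocker, 16 mm out from its hinge line. Rocker: a shallow V seen from the side, 46 mm long (box x) by 26 mm wide; hinge line along the box's y, over the box centre, 35 mm above the bench
- rocker_power (a joint): power rocker: 0 off (near half level, far half sloping up at 0.42 rad, its end 47 mm above the bench); 0.42 rad fully on, at its stop (far half level, its face 38 mm above the bench, near half sloping up). About 3 N pressed down on the raised half, 18 mm from the hinge line, moves it; it stays where it is left
- key_blue_top (a point): top centre of the blue key, which is round, 26 mm in diameter, on the middle of box_blue; 44 mm above the bench when out, 38 mm when fully in
- key_green_top (a point): top centre of the green key, which is round, 26 mm in diameter, on the middle of box_green; 44 mm above the bench when out, 38 mm when fully in
- key_red_top (a point): top centre of the red key, which is round, 26 mm in diameter, on the middle of box_red; 44 mm above the bench when out, 38 mm when fully in
- key_blue (a joint): how far the blue key is pressed in: 0 out, 0.006 m fully in (end stop). It gives way straight down at about 3 N and has no spring: it stays where it is left
- key_green (a joint): how far the green key is pressed in: 0 out, 0.006 m fully in (end stop). It gives way straight down at about 3 N and has no spring: it stays where it is left
- key_red (a joint): how far the red key is pressed in: 0 out, 0.006 m fully in (end stop). It gives way straight down at about 3 N and has no spring: it stays where it is left
- beaker: bystander, loose: clear glass beaker, 51x56 mm, 71 mm tall; origin at the centre of its underside
- crucible: bystander, loose: white crucible, 44 mm across, 37 mm tall; origin at the centre of its underside
- tweezers: bystander, loose: steel tweezers lying flat, 131 mm long; origin at the centre of its underside
- petri_dish: bystander, loose: clear dish, 89 mm across, 18 mm tall; origin at the centre of its underside
- tape_roll: bystander, loose: roll of beige tape lying flat, 100 mm across, 25 mm tall; origin at the centre of its underside
- mortar: bystander, loose: white mortar, 89 mm across, 51 mm tall; origin at the centre of its underside
Mind the look-alikes: they are no part of the job. Leave any purple or yellow look-alike of the box_power alone.

How it is judged (in metres and radians):
On the way, in this order (a step that is already met when the one before it is completed fails the run):
1. the power rocker is fully on (value of joint rocker_power above 0.36 rad), for 0.1 s.
2. the blue key is fully in (value of joint rocker_power above 0.36 rad and value of joint key_blue above 0.0048 m), for 0.1 s.
3. the green key is fully in (all of step 2 and value of joint key_green above 0.0048 m), for 0.1 s.
At the end, for the whole second after the job is handed in: Rocker on (over 0.36 of 0.42 rad), blue and green keys in (over 4.8 of 6 mm), red key out (under 2 mm), all four boxes at rest, upright on the bench within 30 mm of where they stood, and every bystander within 20 mm of where it stood (all of step 3 and value of joint key_red below 0.002 m and distance of each of box_power, box_blue, box_green, box_red from where it was at the start of the episode below 0.03 m and height (world z) of each of box_power, box_blue, box_green, box_red below 0.008 m and angle between each of box_power, box_blue, box_green, box_red's own z axis and vertical below 0.1 rad and distance of each of beaker, crucible, tweezers, petri_dish, tape_roll, mortar from where it was at the start of the episode below 0.02 m and linear speed of each of box_power, box_blue, box_green, box_red below 0.02 m/s); the robot touches nothing.
It fails at once if the red key is pressed (value of joint key_red above 0.002 m).
It fails at once if the blue key is pressed before the power is on (value of joint key_blue above 0.003 m and value of joint rocker_power below 0.3 rad).
It fails at once if the green key is pressed before the blue key (value of joint key_green above 0.003 m and value of joint key_blue below 0.004 m).
It fails at once if a switch box is lifted, tipped or pushed more than 30 mm out of place (height (world z) of any of box_power, box_blue, box_green, box_red above 0.012 m or angle between any of box_power, box_blue, box_green, box_red's own z axis and vertical above 0.25 rad or distance of any of box_power, box_blue, box_green, box_red from where it was at the start of the episode above 0.03 m).
It fails at once if a bystander is moved more than 20 mm (distance of any of beaker, crucible, tweezers, petri_dish, tape_roll, mortar from where it was at the start of the episode above 0.02 m).
It also fails if it takes over 48 s, if anything falls off the work surface, if the arm or the gripper's body presses on something with over 40 N, if the wrist force passes 120 N, or if a joint passes its speed limit or range.

## Robot

A 6-joint arm with a two-finger parallel gripper is mounted at the origin on a cart in front of the work surface, level with it; the furniture and walls round the work are solid. World frame = base frame: x ahead of the robot, y to its left, z up, the work surface at z = 0. Lengths are in mm, angles in rad, forces in N, time in s.
With the tool pointing down it reaches from about 300 to 775 mm from the base axis. Payload 14.6 kg.
Tool frame: the origin (TCP) lies at the very end of the fingers, on their centre line; the grasp point (between the pads) lies 19 mm behind it; z points along the fingers, y is the line along which they close (so a half turn about z gives the same grasp; the last joint's range is limited). The gripper opens to 94 mm and grips with 3 to 60 N. Pads are 16 mm wide; open, the fingers measure 119 mm over their backs; the gripper's body (75 mm by 177 mm) begins 78 mm behind the grasp point.
Start: joints at [1.109, 0.3, 1.521, -0, 1.321, -0.067], TCP at [211.539, 507.681, 171.846] pointing down, gripper open.
Joint ranges: [-3.03, 3.03], [-0.79, 2.21], [0.23, 2.52], [-1.04, 4.18], [0, 3.07], [-2.55, 2.55]. Speed limits (rad/s): [2.22, 2.22, 2.57, 3.14, 3.14, 3.14].

## Interface

Orientations are given as [roll, pitch, yaw] about the fixed x, y, z axes, in that order (R = Rz(yaw) Ry(pitch) Rx(roll)).
In Python, from cell import manip, optics gives the robot as it stands.
- The arm moves only by the shell command python3 -m crank 'ROWS' [FORCE]. ROWS is JSON, a list of rows, each a list of 7 numbers: the opening in per cent of the stroke, from 0 (shut) to 100 (fully open), then the shift along the tool's x, y, z in mm, then the turn, a rotation vector about the tool's x, y, z in rad. A call has 1 to 10 rows; each row is the pose to reach, as a shift and turn from the pose commanded when the call began, along the tool's axes at that moment; what a row does not reach only later rows make up. A row lasts 1/10 s, in which the tool goes at most 50 mm and 8.59 degrees, less where a joint would pass 70% of its speed; a pose out of reach is approached as far as the arm can. A call with a gripper value outside its range is refused whole. The fingers move at their own pace and stop on an object; FORCE is the grip in N (left out, the last holds). Time passes only in rows, so rows that repeat a pose let the fingers close. It gives the time, the measured TCP pose, the force, the opening and the grip force at its end, in the units of the state.
- manip.read_state(): the state, without advancing time (a new reading comes with each control period).
- optics.camera(name): name is "scene" or "side" or "wrist"; returns (picture, depth): 420x560x3 uint8, red, green, blue; 420x560 float32, mm along the optical axis (not along the pixel's ray), 0 where there is no reading.
- optics.calibration(name): a dict with "camera_matrix" (3x3 intrinsics, pixels), "R" (3x3) and "t" (3): a world point X has camera coordinates R X + t. Camera axes: x right, y down, z forward; pixel columns grow to the right and rows downward; lengths in mm; the calibration is good to about 2 mm. The wrist camera is an equidistant fisheye: a pixel r from the principal point sees the ray r / f radians off the axis. A picture is of the moment at which its call begins: read the wrist's pose just before it. calibration takes no time and is no camera call; for the wrist camera it gives the pose at the moment of the call.
- manip.sign_off(): hands the job in; it is judged then, once.
The state is a dict: "clock": time; "joints": joint angles; "qd": joint speeds; "effort": joint torques, N m; "eef_pos": TCP position; "eef_rot": TCP orientation; "wrist_force": force on the tool from outside, world axes, zero at the start; "moment": the same for the moment, N m; "finger_gap": finger opening in mm; "finger_force": force on a finger pad.
Only numpy, scipy, OpenCV 4.12 (cv2) and the standard library are available. Lean on these libraries where they do the work, as an engineer would, in place of code of your own. Each camera call takes 0.05 s, during which the arm holds its last target. There are 200 camera calls.

## Working session

There is one attempt and no reset: what is moved stays moved. The work goes in short steps, Python scripts to look and compute and a shell command to move; the robot and the scene stay as the last step left them, time stands still between calls to the robot, and variables do not carry over. Pictures are saved under pics/ and viewed, at most 10 in all, crops included, and the job is handed in when it is done.

```bash
mkdir -p pics; ls
python3 - <<'E'
from cell import manip, optics
import cv2,numpy as np
s=manip.read_state();print(s)
for n in("scene","side"):
    p,d=optics.camera(n);cv2.imwrite(f"pics/{n}0.png",p[...,::-1]);np.savez(f"{n}0.npz",p=p,d=d)
    c=optics.calibration(n);print(n,c)
E
```

```text
pics
{'clock': 0.0, 'joints': array([ 1.10938178e+00,  3.00465309e-01,  1.52159375e+00,  1.23374927e-05,
        1.32070989e+00, -6.65976841e-02]), 'qd': array([ 1.80690417e-03,  3.35375596e-04, -7.63016080e-05, -5.80462444e-04,
       -7.02508128e-04,  7.33381741e-04]), 'effort': array([-7.10666809e-04, -5.31784666e+01, -3.52735770e+01,  7.07986252e-02,
        2.43898766e-02, -5.03134046e-06]), 'eef_pos': array([211.41125312, 507.40918535, 171.28417703]), 'eef_rot': array([-3.14041976e+00, -9.02041366e-05,  2.74677268e+00]), 'wrist_force': array([0.55832964, 0.11911637, 0.00611933]), 'moment': array([-0.02390647, -0.002591  , -0.00546741]), 'finger_force': 0.0, 'finger_gap': 94.03820753373516}
scene {'camera_matrix': array([[446.51984532,   0.        , 277.83802761],
       [  0.        , 446.51984532, 211.61538731],
       [  0.        ,   0.        ,   1.        ]]), 'R': array([[ 0.89759559, -0.44050316,  0.01670677],
       [-0.20518376, -0.45103769, -0.86859923],
       [ 0.39015609,  0.77622289, -0.49523353]]), 't': array([-373.56385236,  329.78405742,  488.58672712])}
side {'camera_matrix': array([[436.86067063,   0.        , 285.87476078],
       [  0.        , 436.86067063, 216.07110215],
       [  0.        ,   0.        ,   1.        ]]), 'R': array([[ 0.96428025, -0.26449387,  0.01437363],
       [-0.17107193, -0.66327923, -0.72855683],
       [ 0.20223255,  0.70007403, -0.68483454]]), 't': array([-446.93397728,  356.2716558 ,  881.97934684])}
```

View pics/scene0.png

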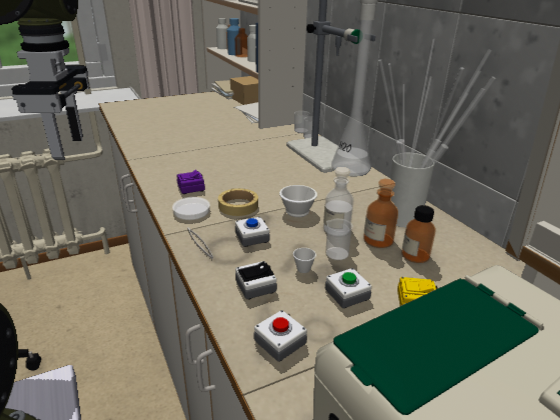

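View pics/side0.png

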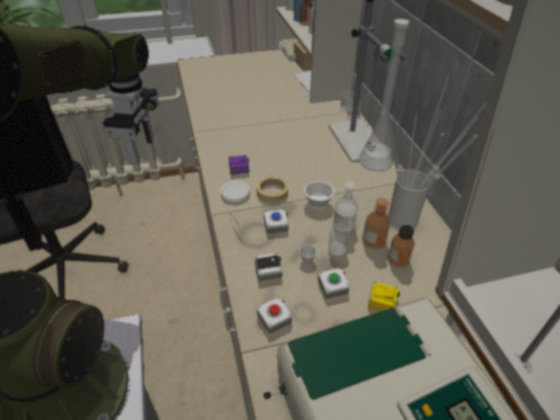

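The scene view shows the blue key at (252,224), the rocker at (257,275) with its white dot near (266,268), green at (349,279) and red at (281,325). The side view shows blue at (277,216), the rocker at (268,264), green at (334,279) and red at (274,310). Next I'll cast rays to get positions.

```bash
cat > h.py <<'E'
import numpy as np,cv2
def ray(c,u,v):
    K,R,t=map(np.array,(c["camera_matrix"],c["R"],c["t"]))
    d=R.T@np.linalg.inv(K)@np.array([u,v,1.]);return -R.T@t,d
def plane(c,u,v,z):
    o,d=ray(c,u,v);return o+d*(z-o[2])/d[2]
def blobs(mask,amin=25):
    n,l,s,ce=cv2.connectedComponentsWithStats(mask.astype(np.uint8))
    return [(s[i,4],ce[i].round(1),s[i,:4]) for i in range(1,n) if s[i,4]>=amin]
E
python3 - <<'E'
from h import *
from cell import optics
for n,roi in(("scene",(215,160,410,360)),("side",(220,150,410,335))):
    f=np.load(n+"0.npz");p=f["p"];c=optics.calibration(n)
    h=cv2.cvtColor(p,cv2.COLOR_RGB2HSV);H,S,V=[h[...,i].astype(int) for i in range(3)]
    r=np.zeros(H.shape,bool);r[roi[1]:roi[3],roi[0]:roi[2]]=1
    for k,m in(("blue",(abs(H-110)<12)&(S>140)),("green",(abs(H-70)<18)&(S>140)),("red",((H<6)|(H>174))&(S>150)&(V>80)),("black",(V<45))):
        for a,ce,bb in blobs(m&r):
            print(n,k,a,ce,bb,plane(c,*ce,42).round(0))
E
python3 - <<'E'
import numpy as np,cv2
f=np.load("scene0.npz");p=f["p"]
cv2.imwrite("pics/crop.png",cv2.resize(p[205:365,170:380],None,fx=3.6,fy=3.6,interpolation=cv2.INTER_CUBIC)[...,::-1])
E
```

```text
scene blue 81 [251.8 222.3] [247 218  11   9] [530. 359.  42.]
scene green 122 [349.  277.9] [343 273  13  11] [611. 112.  42.]
scene green 2869 [379.  337.6] [334 303  76  57] [571. -28.  42.]
scene red 170 [280.3 324.3] [273 318  16  14] [449.  60.  42.]
scene black 26 [239.1 236.5] [236 230   7  14] [484. 318.  42.]
scene black 372 [255.2 271.8] [239 262  34  19] [467. 198.  42.]
scene black 37 [240. 285.] [236 276   9  19] [428. 175.  42.]
scene black 103 [333.9 294.8] [326 284  17  22] [562.  84.  42.]
scene black 67 [293.5 349.2] [280 340  26  20] [444.   7.  42.]
side blue 25 [275.6 215.1] [273 213   6   5] [532. 358.  42.]
side green 30 [333.9 277. ] [331 275   7   5] [614. 111.  42.]
side green 1082 [376.3 326. ] [329 310  81  25] [657. -41.  42.]
side red 60 [273.8 309.2] [270 305   9   9] [451.  58.  42.]
side black 104 [405.1 232.1] [400 226  10  13] [851. 207.  42.]
```

View pics/crop.png

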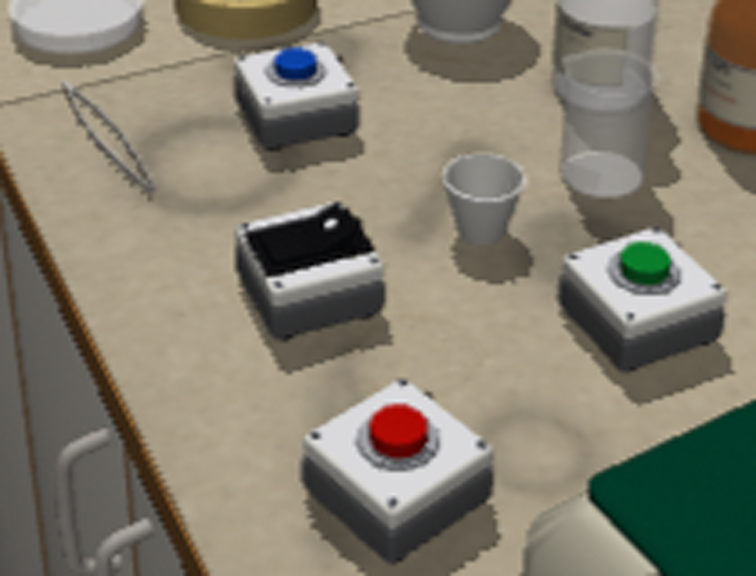

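The crop shows the rocker box with its white dot at crop (331,223), which is image (261.9,266.9). Its top corners are at about (238,235), (275,290) and (383,265) in the crop. Next: rocker geometry and tall obstacles.

Run:
```python
from h import *
from cell import optics
c=optics.calibration("scene")
q=lambda x,y,z:plane(c,170+x/3.6,205+y/3.6,z)[:2].round(1)
print("dot",q(331,223,44.5))
A,B,C=[q(*p,34) for p in((238,235),(275,290),(383,265))]
print("corners",A,B,C,"len",np.linalg.norm(A-B),np.linalg.norm(C-B),"ctr",(A+C)/2,"yaw",np.degrees(np.arctan2(*(C-B)[::-1])))
f=np.load("scene0.npz");d=f["d"];v,u=np.mgrid[:420,:560]
K=c["camera_matrix"];P=np.stack([(u-K[0,2])/K[0,0]*d,(v-K[1,2])/K[1,1]*d,d],-1)-c["t"]
W=P@np.array(c["R"])
ok=(d>0)&(W[...,2]>65)&(W[...,0]>300)&(W[...,0]<800)&(abs(W[...,1]-170)<330)
w=W[ok]
g={}
for x,y,z in w:
    k=(int(x//40*40),int(y//40*40));g[k]=max(g.get(k,0),z)
for k in sorted(g):print(k,round(float(g[k])),end="; ")
```

```text
dot [482.7 202.8]
corners [441.3 226.2] [441.4 177.8] [497.6 173.1] len 48.400103305674854 56.39618781442594 ctr [469.45 199.65] yaw -4.780515723374276
(400, -160) 159; (400, -120) 159; (440, -160) 162; (440, -120) 161; (480, -160) 161; (480, -120) 161; (520, -160) 161; (520, -120) 161; (520, -80) 157; (560, -160) 161; (560, -120) 161; (560, -80) 159; (600, -160) 161; (600, -120) 161; (600, -80) 160; (640, -160) 162; (640, -120) 161; (640, -80) 161; (640, 200) 71; (640, 240) 70; (680, -160) 158; (680, -120) 158; (680, -80) 157; (680, 200) 71; (680, 240) 70; (680, 280) 150; (680, 320) 150; (720, -160) 228; (720, -120) 406; (720, -80) 460; (720, 200) 93; (720, 240) 371; (720, 280) 375; (720, 320) 151; (760, -160) 214; (760, -120) 327; (760, 120) 110; (760, 160) 112; (760, 200) 143; (760, 240) 372; (760, 280) 367;
```

```bash
python3 -m crank '[[0,-40,-19,2,0,0,-0.05],[0,-85,-41,5,0,0,-0.1],[0,-130,-62,7,0,0,-0.15],[0,-175,-84,10,0,0,-0.2],[0,-220,-106,12,0,0,-0.25],[0,-265,-127,14,0,0,-0.3],[0,-310,-149,17,0,0,-0.35],[0,-345,-166,19,0,0,-0.39],[0,-368,-176,20,0,0,-0.395],[0,-368,-176,20,0,0,-0.395]]' 20
python3 - <<'E'
from h import *
from cell import optics,manip
s=manip.read_state();print(s["clock"],s["eef_pos"],s["eef_rot"],s["finger_gap"],s["wrist_force"],s["joints"])
c=optics.calibration("wrist");print(c)
p,d=optics.camera("wrist");np.savez("w1.npz",p=p,d=d);cv2.imwrite("pics/w1.png",p[...,::-1])
E
```

```text
clock: 1.1
eef_pos: [484.8, 201.5, 151.2]
eef_rot: [-3.141, -0.001, 3.139]
wrist_force: [-0.2, 0.7, -0.1]
finger_gap: 17.2
finger_force: 0.0
1.1 [484.81642248 201.48989999 151.21000888] [-3.14102325e+00 -8.01668243e-04  3.13865767e+00] 17.165011148446062 [-0.22324925  0.71218263 -0.07706446] [ 3.24277455e-01  2.63041147e-01  1.61751357e+00 -2.95511968e-04
  1.26198010e+00 -1.24349417e+00]
{'camera_matrix': array([[325.1922621 ,   0.        , 281.28115198],
       [  0.        , 325.1922621 , 209.8167485 ],
       [  0.        ,   0.        ,   1.        ]]), 'R': array([[ 4.46810161e-03,  9.99989699e-01, -7.99262047e-04],
       [ 9.65776395e-01, -4.10794593e-03,  2.59343554e-01],
       [ 2.59337599e-01, -1.93068177e-03, -9.65784801e-01]]), 't': array([-203.34943711, -488.84805845,  246.43672031])}
```

View pics/w1.png

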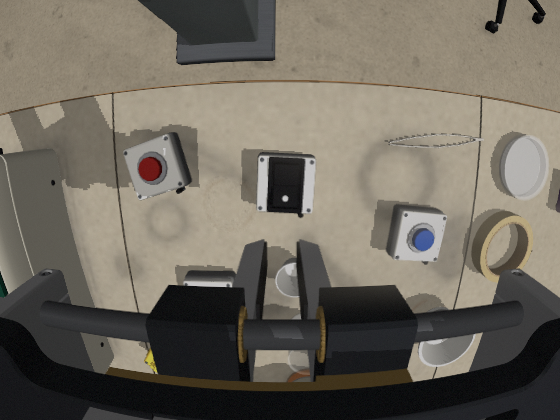

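The wrist view shows the rocker box with top corners at about (258,153), (315,155), (314,214) and (257,214), and the white dot at (285,198). The blue key is at (423,240), the red key at (150,169), and the green box is partly hidden under the gripper.

```bash
cat >> h.py <<'E'
def wplane(c,u,v,z):
    K,R,t=map(np.array,(c["camera_matrix"],c["R"],c["t"]))
    a=np.array([(u-K[0,2])/K[0,0],(v-K[1,2])/K[1,1]]);r=np.linalg.norm(a)
    d=R.T@np.r_[a/r*np.sin(r),np.cos(r)];o=-R.T@t
    return (o+d*(z-o[2])/d[2])[:2].round(1)
E
python3 - <<'E'
from h import *
from cell import optics
c=optics.calibration("wrist")
p=np.load("w1.npz")["p"];h=cv2.cvtColor(p,cv2.COLOR_RGB2HSV);H,S,V=[h[...,i].astype(int) for i in range(3)]
for q in((258,153),(315,155),(314,214),(257,214)):print(q,wplane(c,*q,34))
m=np.zeros(H.shape,bool);m[190:206,278:293]=1
for b in blobs((V>130)&m,4):print("dot",b,wplane(c,*b[1],44.5))
for k,m in(("blue",(abs(H-110)<15)&(S>140)&(V>120)),("red",((H<6)|(H>174))&(S>150)&(V>80))):
  for b in blobs(m,80):print(k,b,wplane(c,*b[1],43))
E
```

```text
(258, 153) [437. 179.]
(315, 155) [439.1 237.1]
(314, 214) [501.6 237.2]
(257, 214) [501.4 176.8]
dot (np.int32(24), array([284.9, 198.1]), array([283, 196,   5,   5], dtype=int32)) [481.9 206.2]
blue (np.int32(147), array([422.9, 243.8]), array([415, 238,  18,  12], dtype=int32)) [534.9 362.8]
red (np.int32(373), array([148.6, 168.9]), array([139, 158,  20,  23], dtype=int32)) [449.4  62.8]
```

```bash
python3 -m crank '[[0,0,4,30,0,0,0],[0,0,4,60,0,0,0],[0,0,4,85,0,0,0],[0,0,4,96,0,0,0],[0,0,4,96,0,0,0],[0,0,4,96,0,0,0]]'
```

```text
clock: 1.75
eef_pos: [483.8, 208.3, 56.9]
eef_rot: [3.141, 0.001, -3.141]
wrist_force: [0.3, 0.6, 0.4]
finger_gap: 0.6
finger_force: 0.0
```

```bash
python3 -m crank '[[0,0,-2,4,0,0,0],[0,0,-2,8,0,0,0],[0,0,-2,11,0,0,0],[0,0,-2,13,0,0,0],[0,0,-2,15,0,0,0],[0,0,-2,17,0,0,0],[0,0,-2,18,0,0,0],[0,0,-2,18,0,0,0]]'
```

```text
clock: 2.55
eef_pos: [483.5, 205.7, 37.7]
eef_rot: [-3.142, -0.0, -3.141]
wrist_force: [-0.7, 0.4, -0.3]
finger_gap: -0.1
finger_force: 0.0
```

```bash
python3 -m crank '[[0,0,0,1,0,0,0],[0,0,0,1.5,0,0,0],[0,0,0,1.5,0,0,0]]'
```

```text
clock: 2.85
eef_pos: [483.5, 205.7, 36.3]
eef_rot: [-3.142, -0.0, -3.141]
wrist_force: [-0.5, -0.7, 0.1]
finger_gap: 0.5
finger_force: 0.0
```

Run:
```python
from h import *
from cell import optics
a,d=optics.camera("wrist");b,_=optics.camera("scene")
cv2.imwrite("pics/w2.png",np.hstack([cv2.resize(a[120:320,190:380],(570,600)),cv2.resize(b[225:315,225:255+35],(230,318)).repeat(1,0)[:,:] if 0 else cv2.resize(b[215:305,225:300],(230,600))])[...,::-1])
```

```text
(no output)
```

View pics/w2.png

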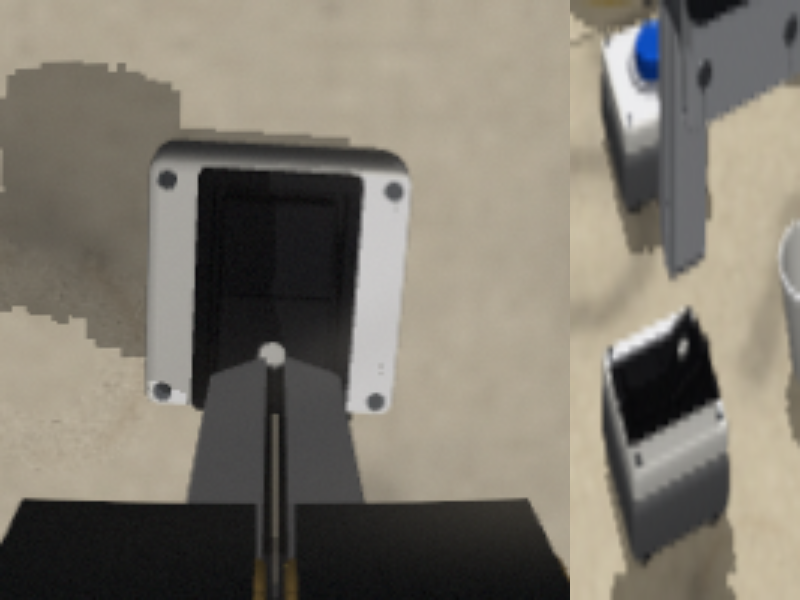

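The wrist crop shows the fingertips just at the white dot. The scene crop shows the tip at about image (264,255), still clear above the rocker, which remains off. I'll check the real tip height with depth.

Run:
```python
from h import *
from cell import optics,manip
s=manip.read_state();print(s["eef_pos"],s["joints"])
for n in("scene","side"):
    p,d=optics.camera(n);c=optics.calibration(n);K,R,t=map(np.array,(c["camera_matrix"],c["R"],c["t"]))
    x=K@(R@s["eef_pos"]+t);print(n,"tcp proj",x[:2]/x[2],"depth",x[2])
    v,u=np.mgrid[:420,:560];P=np.stack([(u-K[0,2])/K[0,0]*d,(v-K[1,2])/K[1,1]*d,d],-1)-t;W=P@R
    for col in range(258,272,3) if n=="scene" else range(262,282,3):
        print(col,[(r,*W[r,col].round(0).astype(int)) for r in range(240,276,4)])
c=optics.calibration("wrist");print(c["t"], -c["R"].T@c["t"])
```

```text
[483.54021659 205.68535167  36.36724543] [ 3.32468935e-01  4.01507484e-01  1.72566731e+00  1.98655601e-05
  1.01439429e+00 -1.23852203e+00]
scene tcp proj [261.73184964 269.52845581] depth 818.8902856819743
258 [(240, np.int64(474), np.int64(199), np.int64(108)), (244, np.int64(474), np.int64(201), np.int64(98)), (248, np.int64(473), np.int64(198), np.int64(92)), (252, np.int64(473), np.int64(199), np.int64(83)), (256, np.int64(475), np.int64(202), np.int64(72)), (260, np.int64(510), np.int64(283), np.int64(-1)), (264, np.int64(482), np.int64(219), np.int64(41)), (268, np.int64(478), np.int64(209), np.int64(39)), (272, np.int64(473), np.int64(198), np.int64(39))]
261 [(240, np.int64(477), np.int64(195), np.int64(109)), (244, np.int64(478), np.int64(195), np.int64(101)), (248, np.int64(477), np.int64(195), np.int64(93)), (252, np.int64(477), np.int64(195), np.int64(84)), (256, np.int64(522), np.int64(294), np.int64(-2)), (260, np.int64(515), np.int64(279), np.int64(0)), (264, np.int64(486), np.int64(213), np.int64(43)), (268, np.int64(482), np.int64(205), np.int64(41)), (272, np.int64
[... 4144 characters left out ...]
, np.int64(493), np.int64(193), np.int64(33)), (268, np.int64(490), np.int64(183), np.int64(30)), (272, np.int64(488), np.int64(172), np.int64(28))]
280 [(240, np.int64(480), np.int64(117), np.int64(200)), (244, np.int64(482), np.int64(126), np.int64(179)), (248, np.int64(481), np.int64(123), np.int64(169)), (252, np.int64(518), np.int64(259), np.int64(-1)), (256, np.int64(515), np.int64(246), np.int64(-1)), (260, np.int64(507), np.int64(217), np.int64(17)), (264, np.int64(508), np.int64(220), np.int64(-3)), (268, np.int64(498), np.int64(182), np.int64(29)), (272, np.int64(495), np.int64(171), np.int64(27))]
[-206.14835671 -458.35715344  135.17567361] [407.67417625 205.65311869 249.73876073]
```

The tip is really at z≈80 while the state says 36, so the fingers end about 42 mm short of the nominal TCP. The horizontal position agrees. I'll descend further, guided by force and cameras.

```bash
python3 -m crank '[[0,0,0,10,0,0,0],[0,0,0,20,0,0,0],[0,0,0,25,0,0,0],[0,0,0,28,0,0,0],[0,0,0,28,0,0,0]]'
python3 - <<'E'
from h import *
from cell import optics
p,d=optics.camera("scene");cv2.imwrite("pics/s3.png",cv2.resize(p[200:310,200:320],(600,550),interpolation=cv2.INTER_CUBIC)[...,::-1])
E
```

```text
clock: 3.55
eef_pos: [483.4, 205.6, 7.9]
eef_rot: [-3.141, -0.001, -3.141]
wrist_force: [0.7, 0.1, 0.1]
finger_gap: 0.4
finger_force: 0.1
```

View pics/s3.png

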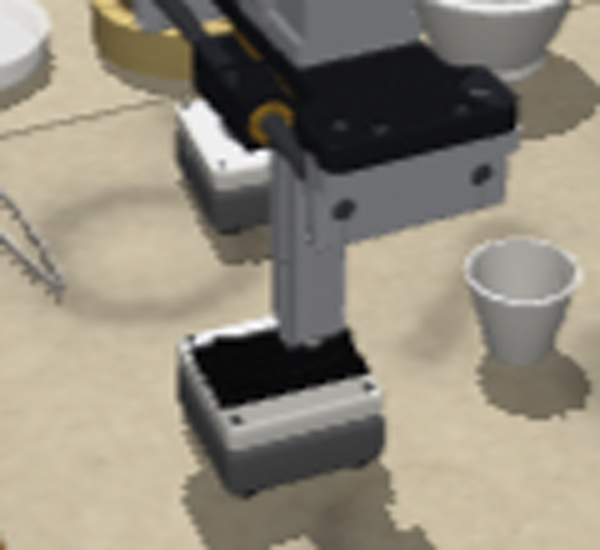

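The fingertip is now just over the rocker's far half, at about crop (310,340). Pressing on slowly.

```bash
python3 -m crank '[[0,0,0,2,0,0,0],[0,0,0,4,0,0,0],[0,0,0,6,0,0,0],[0,0,0,6,0,0,0]]'; python3 -m crank '[[0,0,0,2,0,0,0],[0,0,0,3,0,0,0],[0,0,0,3,0,0,0]]'
```

```text
clock: 4.0
eef_pos: [484.2, 205.7, 4.2]
eef_rot: [3.141, 0.002, -3.141]
wrist_force: [-6.3, -4.9, 26.9]
finger_gap: 0.3
finger_force: 12.8
clock: 4.3
eef_pos: [484.7, 205.9, 3.6]
eef_rot: [3.141, 0.003, -3.141]
wrist_force: [-18.9, -9.2, 57.7]
finger_gap: 0.8
finger_force: 28.9
```

```bash
python3 -m crank '[[0,0,0,-15,0,0,0],[0,0,0,-50,0,0,0],[0,0,0,-80,0,0,0],[0,0,0,-100,0,0,0],[0,0,0,-100,0,0,0]]'
python3 - <<'E'
from h import *
from cell import optics,manip
a,d=optics.camera("wrist");b,_=optics.camera("scene");c=optics.calibration("wrist")
np.savez("w4.npz",p=a)
cv2.imwrite("pics/s4.png",np.hstack([cv2.resize(a[120:270,200:350],(400,400)),cv2.resize(b[240:310,220:290],(400,400),interpolation=cv2.INTER_CUBIC)])[...,::-1])
E
```

```text
clock: 4.8
eef_pos: [484.5, 206.1, 101.7]
eef_rot: [3.14, 0.004, -3.141]
wrist_force: [1.0, -0.4, 0.6]
finger_gap: 0.8
finger_force: 0.0
```

View pics/s4.png

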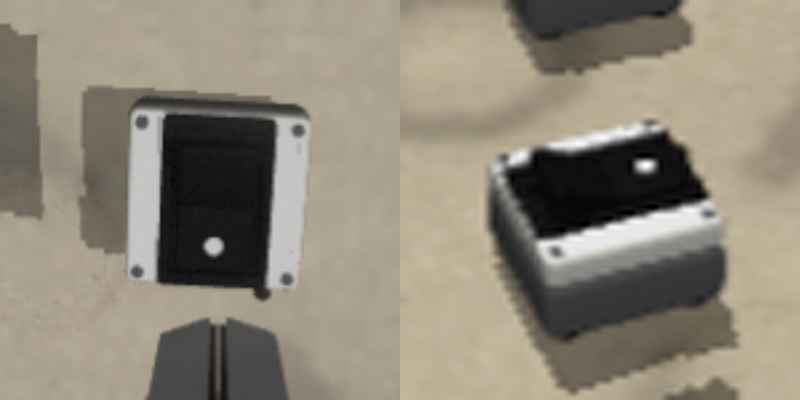

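The rocker is on: the far half is level with its dot, and the near half is raised. Now to above the blue key.

```bash
python3 -m crank '[[0,-14,45,0,0,0,0],[0,-28,90,0,0,0,0],[0,-42,135,0,0,0,0],[0,-48,154,0,0,0,0],[0,-48,154,0,0,0,0],[0,-48,154,0,0,0,0]]'
cat > m.py <<'E'
import sys
from h import *
from cell import optics,manip
hue=int(sys.argv[1]);z=float(sys.argv[2]);tz=float(sys.argv[3])
s=manip.read_state();print(s["eef_pos"].round(1))
for n in("wrist","scene","side"):
    c=optics.calibration(n);p,d=optics.camera(n);h=cv2.cvtColor(p,cv2.COLOR_RGB2HSV).astype(int)
    if n=="wrist":cv2.imwrite(f"pics/k{hue}.png",p[...,::-1])
    for b in blobs((abs(h[...,0]-hue)<15)&(h[...,1]>130)&(h[...,2]>60),20):
        q=wplane(c,*b[1],z) if n=="wrist" else plane(c,*b[1],z)[:2].round(1)
        if abs(q[0]-570)<120 and b[0]<3000:print(n,b,q)
E
python3 m.py 110 43 136
```

```text
clock: 5.5
eef_pos: [530.7, 359.2, 97.4]
eef_rot: [-3.14, -0.003, -3.141]
wrist_force: [-0.0, -0.4, 0.3]
finger_gap: 0.4
finger_force: 0.0
[530.7 359.2  97.4]
wrist (np.int32(664), array([284.8, 214.1]), array([271, 200,  29,  29], dtype=int32)) [530.6 361.9]
scene (np.int32(85), array([251.7, 222.3]), array([246, 218,  12,   9], dtype=int32)) [528.7 357.4]
side (np.int32(27), array([275.6, 215.1]), array([273, 213,   6,   5], dtype=int32)) [531.2 356.9]
```

```bash
python3 -m crank '[[0,0,1,30,0,0,0],[0,0,1,60,0,0,0],[0,0,1,78,0,0,0],[0,0,1,83,0,0,0],[0,0,1,83,0,0,0]]'; python3 -m crank '[[0,0,0,2,0,0,0],[0,0,0,4,0,0,0],[0,0,0,6,0,0,0],[0,0,0,8,0,0,0],[0,0,0,8,0,0,0]]'
```

```text
clock: 6.15
eef_pos: [531.5, 360.1, 16.4]
eef_rot: [-3.141, -0.0, 3.141]
wrist_force: [0.4, 0.3, -0.4]
finger_gap: 0.9
finger_force: 0.0
clock: 6.65
eef_pos: [531.7, 360.8, 8.5]
eef_rot: [3.141, 0.001, -3.141]
wrist_force: [0.8, 0.7, 1.2]
finger_gap: 0.3
finger_force: 0.5
```

```bash
python3 -m crank '[[0,0,0,1.5,0,0,0],[0,0,0,3,0,0,0],[0,0,0,4.5,0,0,0],[0,0,0,4.5,0,0,0]]'
```

```text
clock: 7.05
eef_pos: [531.8, 360.8, 4.6]
eef_rot: [3.141, 0.001, -3.141]
wrist_force: [-0.5, -1.2, 9.8]
finger_gap: 0.2
finger_force: 4.6
```

```bash
python3 -m crank '[[0,0,0,1,0,0,0],[0,0,0,2,0,0,0],[0,0,0,2,0,0,0]]'; python3 -m crank '[[0,0,0,-20,0,0,0],[0,0,0,-60,0,0,0],[0,0,0,-100,0,0,0],[0,0,0,-100,0,0,0]]'; python3 m.py 110 38 136
```

```text
clock: 7.35
eef_pos: [532.0, 360.9, 4.4]
eef_rot: [3.141, 0.001, -3.141]
wrist_force: [-9.1, -4.9, 25.4]
finger_gap: 0.4
finger_force: 12.6
clock: 7.75
eef_pos: [533.4, 361.9, 107.5]
eef_rot: [3.137, 0.007, -3.141]
wrist_force: [0.3, 0.1, -0.0]
finger_gap: 0.6
finger_force: 0.0
[533.4 361.9 107.5]
wrist (np.int32(568), array([281.1, 206.3]), array([268, 193,  27,  27], dtype=int32)) [531.  361.9]
scene (np.int32(57), array([251.8, 223.5]), array([247, 221,  11,   6], dtype=int32)) [530.2 360.4]
side (np.int32(20), array([275.5, 216.2]), array([273, 215,   6,   4], dtype=int32)) [531.2 357.9]
```

The blue key is at its stop. Now above the green key.

```bash
python3 -m crank '[[0,-14,-42,-10,0,0,0],[0,-28,-84,-10,0,0,0],[0,-42,-128,-10,0,0,0],[0,-56,-172,-10,0,0,0],[0,-68,-212,-5,0,0,0],[0,-80,-248,0,0,0,0],[0,-80,-248,0,0,0,0],[0,-80,-248,0,0,0,0]]'; python3 m.py 68 43 136
```

```text
clock: 8.7
eef_pos: [610.9, 112.3, 100.2]
eef_rot: [-3.141, -0.003, 3.14]
wrist_force: [0.1, 0.3, -0.0]
finger_gap: 0.7
finger_force: 0.0
[610.9 112.3 100.2]
wrist (np.int32(620), array([283.2, 215.4]), array([270, 202,  28,  28], dtype=int32)) [612.8 113.8]
wrist (np.int32(50), array([  2.3, 236.9]), array([  0, 229,   7,  16], dtype=int32)) [ 640.6 -223.5]
wrist (np.int32(436), array([  7.3, 271.6]), array([  0, 244,  20,  53], dtype=int32)) [ 687.1 -231.7]
scene (np.int32(119), array([349.1, 277.8]), array([343, 272,  13,  12], dtype=int32)) [610.4 110.6]
side (np.int32(39), array([333.9, 277.1]), array([331, 274,   7,   7], dtype=int32)) [613.1 109.9]
```

View pics/k68.png

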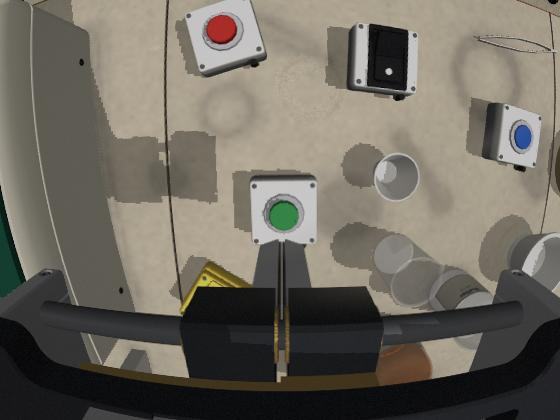

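The wrist view shows the green key at (283,215) straight ahead of the fingertips, with clear room around the gripper. Pressing.

```bash
python3 -m crank '[[0,-1,0,30,0,0,0],[0,-1,0,60,0,0,0],[0,-1,0,80,0,0,0],[0,-1,0,86,0,0,0],[0,-1,0,86,0,0,0]]'; python3 -m crank '[[0,0,0,2,0,0,0],[0,0,0,4,0,0,0],[0,0,0,6,0,0,0],[0,0,0,6,0,0,0]]'
```

```text
clock: 9.35
eef_pos: [612.1, 113.5, 15.5]
eef_rot: [-3.141, -0.001, -3.14]
wrist_force: [0.6, 0.3, -0.2]
finger_gap: 0.4
finger_force: 0.0
clock: 9.75
eef_pos: [612.9, 112.8, 10.2]
eef_rot: [3.141, 0.001, -3.141]
wrist_force: [0.7, 0.1, -0.0]
finger_gap: 0.5
finger_force: 0.3
```

```bash
python3 -m crank '[[0,0,0,2,0,0,0],[0,0,0,4,0,0,0],[0,0,0,6,0,0,0],[0,0,0,7,0,0,0],[0,0,0,7,0,0,0]]'
```

```text
clock: 10.25
eef_pos: [613.0, 112.8, 4.5]
eef_rot: [3.141, 0.001, -3.141]
wrist_force: [-5.5, 0.4, 18.4]
finger_gap: 0.3
finger_force: 8.9
```

```bash
python3 -m crank '[[0,0,0,1,0,0,0],[0,0,0,1,0,0,0]]'; python3 -m crank '[[0,0,0,-20,0,0,0],[0,0,0,-60,0,0,0],[0,0,0,-100,0,0,0],[0,0,0,-130,0,0,0],[0,0,0,-130,0,0,0]]'; python3 m.py 68 38 136
python3 - <<'E'
from h import *
from cell import optics
p,_=optics.camera("scene");cv2.imwrite("pics/s5.png",cv2.resize(p[205:365,170:380],None,fx=3.6,fy=3.6,interpolation=cv2.INTER_CUBIC)[...,::-1])
E
```

```text
clock: 10.45
eef_pos: [613.2, 112.8, 4.4]
eef_rot: [3.141, 0.002, -3.141]
wrist_force: [-10.3, -1.3, 27.4]
finger_gap: 0.5
finger_force: 13.1
clock: 10.95
eef_pos: [614.3, 112.9, 136.2]
eef_rot: [3.141, 0.007, -3.141]
wrist_force: [1.2, 0.1, 1.1]
finger_gap: 0.7
finger_force: 0.0
[614.3 112.9 136.2]
wrist (np.int32(452), array([282.4, 200.1]), array([271, 189,  24,  24], dtype=int32)) [613.  113.8]
scene (np.int32(94), array([348.6, 279. ]), array([342, 275,  14,   9], dtype=int32)) [611.7 113.3]
scene (np.int32(145), array([361.1, 374.7]), array([351, 366,  20,  19], dtype=int32)) [508.5 -70.2]
side (np.int32(29), array([333.8, 278.1]), array([331, 276,   7,   5], dtype=int32)) [613.6 110.7]
```

View pics/s5.png

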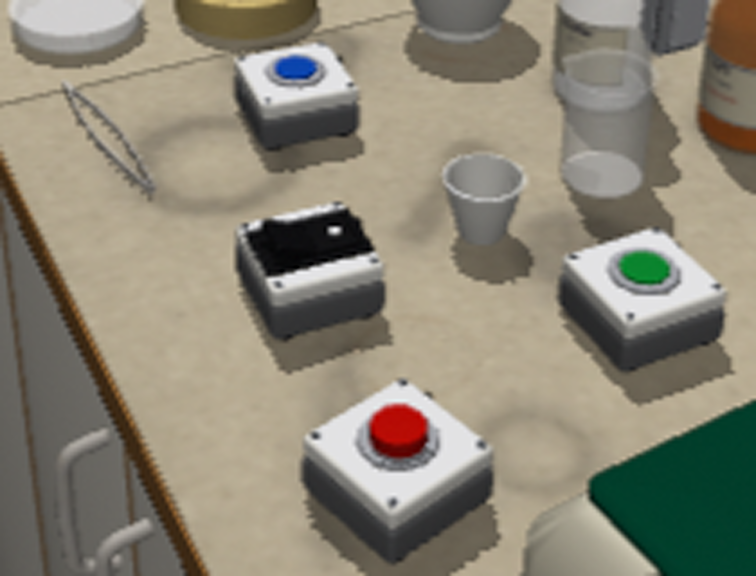

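The scene shows the rocker on, the blue key (crop 296,68) and the green key (crop 645,268) flush, the red key out, and nothing moved.

```bash
python3 -c "
from cell import manip
print(manip.sign_off())"
```

```text
the job is handed in; nothing more can be done
None
```

The job is handed in at about 11 s: the rocker is on, then the blue and green keys went fully in, in that order, with the red key still out and nothing else visibly moved; the sign-off returned no verdict.

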